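# Stand the test plate in the checking fixture and clamp it

## Task

Take the slotted plate off its sloping rest and stand it upright on its plain short edge, slots at the top, on the bed of the checking fixture, flat against the fixed jaw and roughly in the middle of the jaw's width. Then slide the movable jaw up until the plate is held between the two jaws without play, and lock the jaw by turning its clamp knob clockwise as far as it goes. Leave the bracket, the steel rule and the parts tray where they are.

Things in the scene. Friction and masses are not known exactly. Their poses are not given: they have to be found in the camera images.
- fixture: checking fixture, fixed to the bench: aluminium bed 240 x 90 x 12 mm (its x, y, z). Origin: centre of the bed's underside; z up, x towards the fixed jaw. Bed top z = 12. Fixed steel jaw at the +x end: 70 mm wide, top z = 52, gripping face at x = +100. A grey guide housing (x -100 to -30, 80 mm wide, top z = 40) carries the knob; the movable jaw's bar runs through it along x, 1 mm play a side.
- knob_grip (a point): middle of the clamp knob's black grip bar, on its upright axis, at fixture x = -65, y = -18 mm, 77 mm above the bench. Bar 42 mm long (this frame's x), 14 mm thick (y), from 54 to 84 mm above the bench; under it the knob's disc (22 mm radius, top at 54 mm) and a base (26 mm radius, top at 46 mm).
- knob (a joint): clamp knob angle, rad, growing clockwise seen from above: 0 = free (bar along the fixture's x), 1.4 = locked, at the hard stop (bar nearly across). Starts free, between 0 and 0.35. Friction 0.12 N m; from about 0.9 its eccentric pinches the jaw's bar in the guide (under 0.4 N m all told); it stays where it is left. Locked, the jaw holds against 20 N.
- plate: slotted test plate, loose, aluminium, 10 mm thick (its x), 60 wide (y), 100 tall (z), about 0.17 kg, smooth faces, two dark slots near the top end. Origin: centre of its lower 10 x 60 mm edge face, z to the slotted end. At the start it leans on the rest 35 degrees from vertical, top end towards the rest's -x (the robot side).
- rest: sloping grey plastic rest, fixed to the bench: foot 110 x 70 mm, slope 50 mm wide that backs the lower 58 mm of the plate on its robot side, ledge under its lower edge. Origin: at the bench, 10 mm from the foot's middle towards -x; z up. The plate's lower edge starts at x = 30, z = 26 mm of this frame. The plate's upper 42 mm are free on both faces.
- bracket: bystander: bent grey sheet-metal bracket, foot 50 x 30 mm, 78 mm high; origin under the foot's centre
- rule: bystander: flat steel rule 300 mm long (its y), 30 mm wide, 3 mm thick; origin under its centre
- tray: bystander: small open blue parts tray 100 x 75 x 40 mm; origin under its centre
- jaw: movable jaw, loose but guided along fixture x: steel jaw plate 14 x 70 x 40 mm high at the front of a bar 24 mm wide, 16 high, 194 mm in all, lying on the bed. Origin: bottom centre of the jaw plate's gripping face; x towards the fixed jaw (gap = 100 mm minus its fixture x). Starts with a gap of 35 to 70 mm. 0.4 kg: unlocked it slides with about 2 to 3 N and stays where left.
- jaw_lug (a point): handle of the movable jaw: upright steel lug on its bar, 20 mm (x) by 24 mm (y), from 28 to 75 mm above the bench; this point is on its axis, 64 mm above the bench, 40 mm behind the gripping face. Axes as the jaw's.

How it is judged:
At the end, for the whole second after the job is handed in: Plate at rest on the bed, slots up, upright and square to the jaws within 0.07 rad, lower edge within 3 mm of the bed, mid within 15 mm of the jaws' middle, back within 3 mm of the fixed jaw; jaw closed on it (gap under 12.5 mm); knob beyond 1.15 rad (angle between plate's own z axis and vertical below 0.07 rad and angle between the x axis of plate and the x axis of fixture, either way round below 0.07 rad and z of plate in the frame of fixture between 0.009 and 0.015 m and x of plate in the frame of fixture between 0.092 and 0.098 m and y of plate in the frame of fixture between -0.015 and 0.015 m and value of joint knob above 1.15 rad and linear speed of each of plate, jaw below 0.02 m/s and x of jaw in the frame of fixture above 0.0875 m); the robot touches nothing.
It fails at once if the bracket is pushed more than 30 mm from its place (distance of bracket from where it was at the start of the episode above 0.03 m).
It fails at once if the steel rule is pushed more than 30 mm from its place (distance of rule from where it was at the start of the episode above 0.03 m).
It fails at once if the parts tray is pushed more than 30 mm from its place (distance of tray from where it was at the start of the episode above 0.03 m).
It also fails if it takes over 61 s, if anything falls off the work surface, if the arm or the gripper's body presses on something with over 40 N, if the wrist force passes 120 N, or if a joint passes its speed limit or range.

## Robot

A 7-joint arm with a two-finger parallel gripper is mounted at the origin on the work surface. World frame = base frame: x ahead of the robot, y to its left, z up, the work surface at z = 0. Lengths are in m, angles in rad, forces in N, time in s.
With the tool pointing down it reaches from about 0.35 to 0.9 m from the base axis. Payload 8.1 kg.
Tool frame: the origin (TCP) lies between the finger pads; the fingertips stand 14 mm ahead of it and the grasp point (between the pads) lies 5 mm behind it; z points along the fingers, y is the line along which they close (so a half turn about z gives the same grasp; the last joint's range is limited). The gripper opens to 85 mm and grips with 20 to 120 N. Pads are 22 mm wide; open, the fingers measure 114 mm over their backs; the gripper's body (76 mm by 85 mm) begins 54 mm behind the grasp point. The pads swing forward as they close: fully open they stand 13 mm farther back than shut.
Start: joints at [-1.299, 0.434, 0.025, 1.573, -0.012, 1.134, -0.075], TCP at [0.229, 0.582, 0.245] pointing down, gripper open.
Joint ranges: [-2.62, 2.62], [-0.44, 2.09], [-1.27, 1.32], [0.08, 2.57], [-1.32, 4.46], [0.12, 2], [-2.74, 2.74]. Speed limits (rad/s): [2.22, 2.22, 3.01, 3.01, 3.14, 3.14, 3.14].

## Interface

Orientations are given as a unit quaternion [w, x, y, z].
In Python, from bench import r, read_camera, calibration gives the robot as it stands.
- The arm moves only by the tool apply_moves, never from a script. Its argument "rows" is a list of rows, each an object with "rotation": the turn, a rotation vector about the tool's x, y, z in rad, a list of three; "slide": the shift along the tool's x, y, z in mm, a list of three; "jaw": the finger opening in mm, from 0 to 85.4. In form: [{"rotation": [ax, ay, az], "slide": [x, y, z], "jaw": jaw}, ...]. A call has 1 to 20 rows; each row shifts and turns the commanded pose from where the row before left it, along the tool's axes as they then stand; what a row does not reach is not made up. A row lasts 1/10 s, in which the tool goes at most 50 mm and 8.59 degrees, less where a joint would pass 70% of its speed; a pose out of reach is approached as far as the arm can. A call with a gripper value outside its range is refused whole. The fingers move at their own pace and stop on an object; the grip force is fixed at half the most. Time passes only in rows, so rows that do not move let the fingers close. It gives the time, the measured TCP pose, the force, the opening and the grip force at its end, in the units of the state.
- r.get_state(): the state, without advancing time (a new reading comes with each control period).
- read_camera(name): name is "scene" or "top"; returns (picture, depth): 384x512x3 uint8, red, green, blue; 384x512 float32, m along the optical axis (not along the pixel's ray), 0 where there is no reading.
- calibration(name): a dict with "mtx" (3x3 intrinsics, pixels), "distortion" ([k1, k2, p1, p2, k3] as OpenCV has them; the pictures are not rectified), "R" (3x3) and "t" (3): a world point X has camera coordinates R X + t. Camera axes: x right, y down, z forward; pixel columns grow to the right and rows downward; lengths in m; the calibration is good to about 2 mm. A picture is of the moment at which its call begins. calibration takes no time and is no camera call.
- r.hand_in(): hands the job in; it is judged then, once.
The state is a dict: "time_s": time; "joints": joint angles; "dq": joint speeds; "effort": joint torques, N m; "ee_pos": TCP position; "tcp_rot": TCP orientation; "force": force on the tool from outside, world axes, zero at the start; "torque": the same for the moment, N m; "width": opening from 0.0 (shut) to 1.0 (fully open); "grip_force": force on a finger pad.
Only numpy, scipy, OpenCV 4.12 (cv2) and the standard library are available. Lean on these libraries where they do the work, as an engineer would, in place of code of your own. Each camera call takes 0.05 s, during which the arm holds its last target. There are 200 camera calls.

## Working session

There is one attempt and no reset: what is moved stays moved. The work goes in short steps, Python scripts to look and compute and a tool call to move; the robot and the scene stay as the last step left them, time stands still between calls to the robot, and variables do not carry over. Pictures are saved under pics/ and viewed, at most 10 in all, crops included, and the job is handed in when it is done.

Besides the shell and the picture viewer there is one more tool, called as a command line: name --argument value ..., lists and objects as JSON in quotes. apply_moves: Moves the arm, as the interface text tells. Its arguments: {"type":"object","properties":{"rows":{"type":"array"}},"required":["rows"]}

```bash
ls; mkdir -p pics
python3 - <<'E'
from bench import r, read_camera, calibration
import cv2,numpy as np
for n in("scene","top"):
    p,d=read_camera(n); np.savez(f"{n}0.npz",p=p,d=d)
    cv2.imwrite(f"pics/{n}0.png",cv2.resize(p[...,::-1],(800,600),interpolation=cv2.INTER_CUBIC))
    c=calibration(n); print(n,np.round(c["mtx"],1).tolist(),c["distortion"],np.round(c["R"],3).tolist(),c["t"])
print(r.get_state())
E
```

```text
pics
scene [[371.0, 0.0, 254.8], [0.0, 371.0, 196.5], [0.0, 0.0, 1.0]] [-0.05907853  0.          0.          0.          0.        ] [[0.478, 0.879, -0.006], [0.46, -0.256, -0.85], [-0.748, 0.403, -0.527]] [-0.27151486 -0.19601446  1.20993993]
top [[432.9, 0.0, 252.9], [0.0, 432.9, 182.9], [0.0, 0.0, 1.0]] [-0.06265045  0.          0.          0.          0.        ] [[-0.001, -1.0, 0.002], [-0.986, 0.001, -0.169], [0.169, -0.002, -0.986]] [-0.00618523  0.60383469  0.97647094]
{'time_s': 0.1, 'joints': array([-1.29857506,  0.43512635,  0.02496431,  1.57397764, -0.01159492,
        1.13397844, -0.07507552]), 'dq': array([ 0.0003932 , -0.00118429,  0.00053795, -0.00279211, -0.00104773,
       -0.00048047,  0.00201717]), 'effort': array([ 2.43069255e-03, -6.71754169e+01,  1.02763496e+00, -3.16904354e+01,
        1.58106198e-02,  7.29551379e-03, -5.59476092e-06]), 'ee_pos': array([0.22870798, 0.58120936, 0.24463207]), 'tcp_rot': array([-6.41305972e-05,  1.86332183e-01,  9.82486573e-01, -6.69397902e-04]), 'force': array([-0.89133735, -0.69398539,  0.04962975]), 'torque': array([-0.00578149,  0.00031134,  0.03217737]), 'grip_force': 0.0, 'width': 0.9985839001010924}
```

View pics/top0.png

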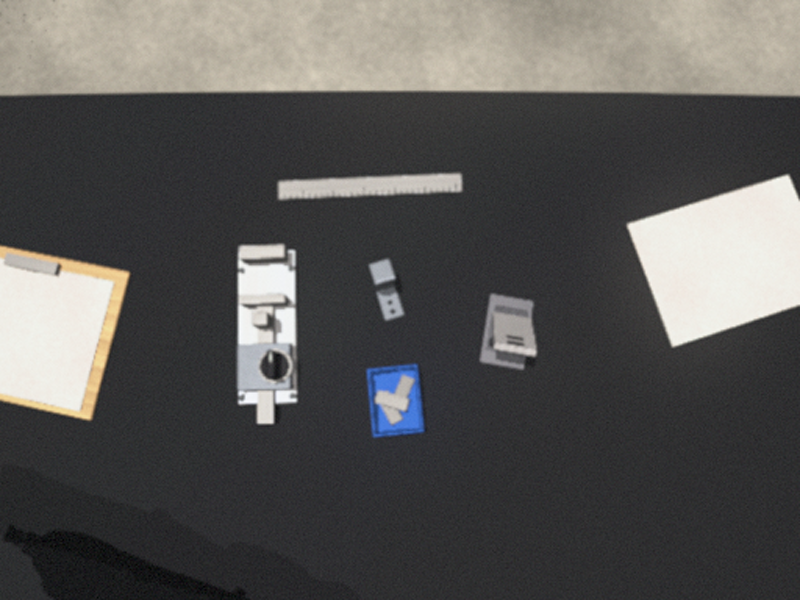

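View pics/scene0.png

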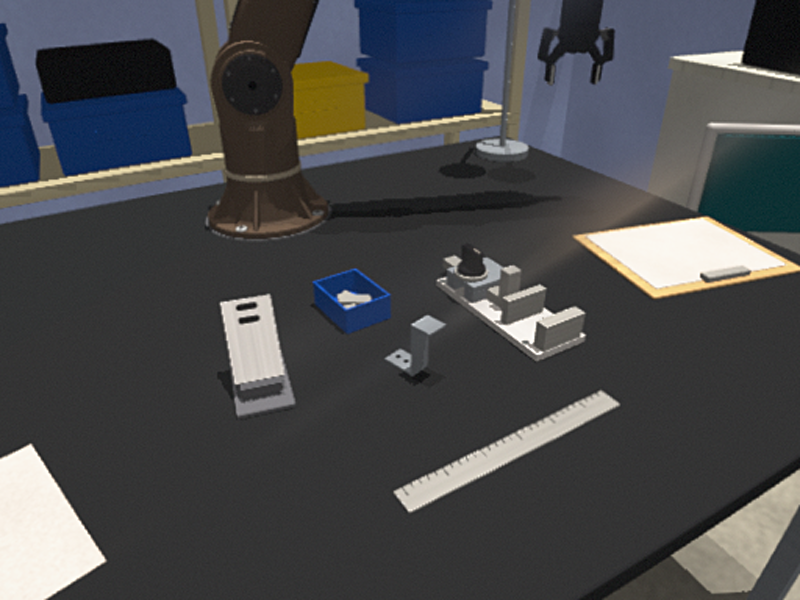

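```bash
cat > h.py <<'E'
import numpy as np,cv2
from bench import r, read_camera, calibration
def ray(n,uv):
    c=calibration(n); k=np.array(c["mtx"],float); R=np.array(c["R"]);t=np.array(c["t"])
    q=cv2.undistortPoints(np.array(uv,float).reshape(-1,1,2),k,np.array(c["distortion"],float))[:,0]
    d=np.c_[q,np.ones(len(q))]@R
    return -R.T@t,d
def atz(n,uv,z):
    o,d=ray(n,uv); return o+d*((np.asarray(z,float)-o[2])/d[:,2])[:,None]
def proj(n,X):
    c=calibration(n);R=np.array(c["R"])
    return cv2.projectPoints(np.array(X,float).reshape(-1,1,3),cv2.Rodrigues(R)[0],np.array(c["t"],float),np.array(c["mtx"],float),np.array(c["distortion"],float))[0][:,0]
def cloud(n,d):
    v,u=np.indices(d.shape); o,dd=ray(n,np.c_[u.ravel(),v.ravel()])
    return (o+dd*d.ravel()[:,None]).reshape(*d.shape,3)
def crop(p,u0,v0,w,h,s):
    im=cv2.resize(p[v0:v0+h,u0:u0+w,::-1],None,fx=s,fy=s,interpolation=cv2.INTER_CUBIC)
    for i in range(0,w,10):
        cv2.line(im,(i*s,0),(i*s,6),(0,255,255),1); cv2.putText(im,str(u0+i),(i*s,16),0,.35,(0,255,255))
    for i in range(0,h,10):
        cv2.line(im,(0,i*s),(6,i*s),(0,255,255),1); cv2.putText(im,str(v0+i),(8,i*s+4),0,.35,(0,255,255))
    return im
E
python3 - <<'E'
from h import *
z=np.load("top0.npz");p,d=z["p"],z["d"]
a=crop(p,143,150,56,125,4); b=crop(p,302,182,48,60,9)
im=np.zeros((600,800,3),np.uint8); im[:500,:224]=a; im[:540,240:240+432]=b
cv2.imwrite("pics/c1.png",im)
z=np.load("scene0.npz")
cv2.imwrite("pics/c2.png",np.hstack([crop(z["p"],275,150,105,85,5)[:,:,:],np.zeros((425,5,3),np.uint8),crop(z["p"],138,185,53,85,5)]))
C=cloud("top",d)
# plate face + rest points
sub=C[182:242,302:350].reshape(-1,3); print(sub[:,2].max())
bed=C[150:275,143:199].reshape(-1,3)
for lo,hi in((.008,.016),(.036,.044),(.048,.056),(.07,.08),(.08,.09)):
    m=bed[(bed[:,2]>lo)&(bed[:,2]<hi)]; print(lo,len(m),m.min(0).round(3),m.max(0).round(3)) if len(m) else 0
E
```

```text
1.064658186540611
0.008 1572 [0.427 0.145 0.008] [0.669 0.242 0.016]
0.036 680 [0.448 0.148 0.036] [0.668 0.233 0.044]
0.048 544 [0.46  0.15  0.048] [0.67  0.234 0.056]
0.07 110 [0.464 0.166 0.07 ] [0.563 0.205 0.08 ]
0.08 117 [0.463 0.167 0.08 ] [0.504 0.181 0.088]
```

View pics/c1.png

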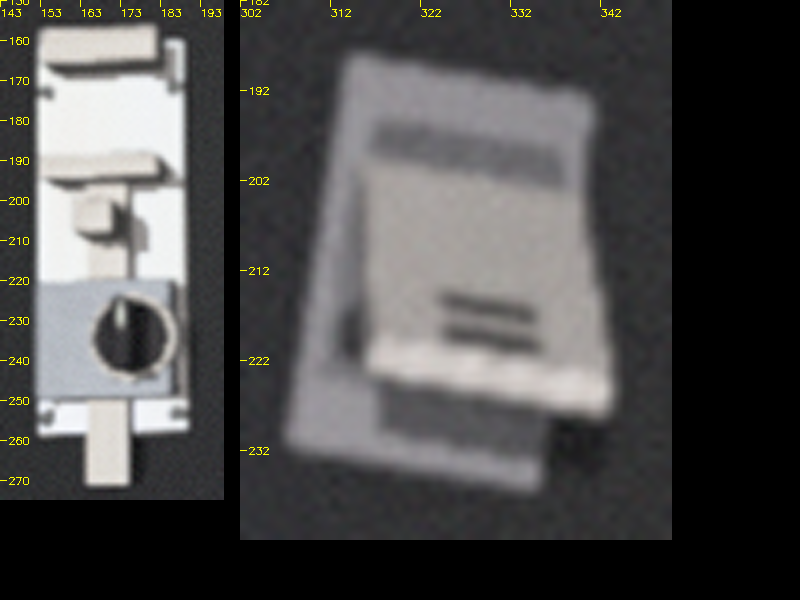

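View pics/c2.png

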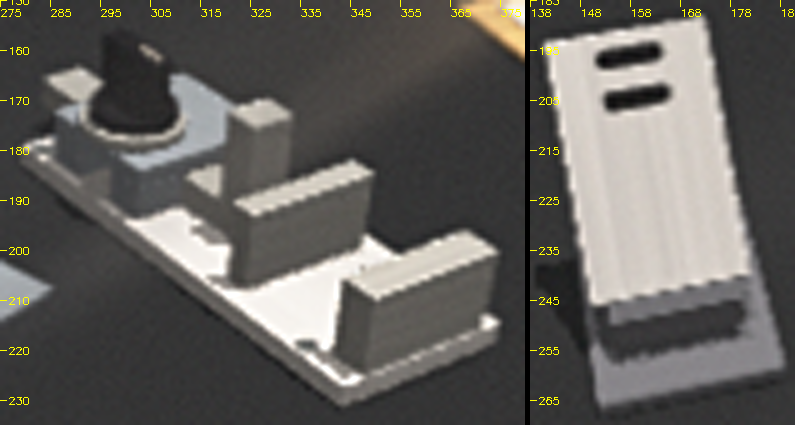

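```bash
cat > fit.py <<'E'
from h import *
from scipy.optimize import least_squares
def T(s,ox,u0,v0,pts): return (np.array(pts,float)-[ox,0]+.5)/s-.5+[u0,v0]
def W(p,X):
    c,s=np.cos(p[2]),np.sin(p[2]); X=np.array(X,float)/1000
    return np.c_[p[0]+c*X[:,0]-s*X[:,1],p[1]+s*X[:,0]+c*X[:,1],X[:,2]]
ft=T(4,0,143,150,[(36,437),(189,430),(185,38),(42,62),(158,65)])
Ft=[(-120,45,12),(-120,-45,12),(120,-45,12),(100,35,52),(100,-35,52)]
fs=T(5,0,275,150,[(345,392),(498,320),(22,150),(342,278),(465,232)])
Fs=[(120,-45,12),(120,45,12),(-120,-45,12),(100,-35,52),(100,35,52)]
mt=T(4,0,143,150,[(41,156),(158,152)]); ms=T(5,0,275,150,[(255,215),(373,175)])
f=lambda p:np.r_[(proj("top",W(p,Ft))-ft).ravel(),(proj("scene",W(p,Fs))-fs).ravel(),
  (proj("top",W(p,[(p[3]*1000,35,52),(p[3]*1000,-35,52)]))-mt).ravel(),(proj("scene",W(p,[(p[3]*1000,-35,52),(p[3]*1000,35,52)]))-ms).ravel()]
s=least_squares(f,[.55,.19,0,.04],loss="soft_l1");print("fixture",s.x.round(4));print(s.fun.reshape(-1,2).round(1).tolist())
a=np.radians(35)
def P(x,y,z): # plate local mm -> rest mm
    return (30+x*np.cos(a)-z*np.sin(a),y,26+z*np.cos(a)+x*np.sin(a))
pt=T(9,240,302,182,[(365,170),(580,192),(370,375),(612,415)]); Pt=[P(5,30,0),P(5,-30,0),P(-5,30,100),P(-5,-30,100)]
ps=T(5,530,138,185,[(545,42),(707,18),(750,275),(592,305)]); Ps=[P(5,-30,100),P(5,30,100),P(5,30,0),P(5,-30,0)]
g=lambda p:np.r_[(proj("top",W(p,Pt))-pt).ravel(),(proj("scene",W(p,Ps))-ps).ravel()]
s2=least_squares(g,[.5,-.2,-.1],loss="soft_l1");print("rest",s2.x.round(4));print(s2.fun.reshape(-1,2).round(1).tolist())
print("plate origin, top centre",W(s2.x,[P(0,0,0),P(0,0,100),P(0,0,80)]).round(4))
print("knob, lug",W(s.x,[(-65,-18,77),(s.x[3]*1000-40,0,64),(100,0,12)]).round(4))
d=np.load("top0.npz")["d"];C=cloud("top",d).reshape(-1,3)
k=C[(C[:,2]>.076)&(C[:,2]<.1)&(abs(C[:,0]-.485)<.04)&(abs(C[:,1]-.174)<.04)]
q=cv2.minAreaRect((k[:,:2]*1000).astype(np.float32));print("bar",len(k),k.mean(0).round(4),q)
l=C[(C[:,2]>.06)&(C[:,2]<.09)&(abs(C[:,0]-.545)<.02)&(abs(C[:,1]-.2)<.03)];print("lug",l.mean(0).round(4),np.ptp(l,0))
# plate face normal
m=C[(C[:,2]>.04)&(C[:,2]<.1)&(abs(C[:,0]-s2.x[0])<.04)&(abs(C[:,1]-s2.x[1])<.025)]
u,_,vt=np.linalg.svd(m-m.mean(0),full_matrices=False);print("normal",vt[2].round(3),len(m))
from scipy.spatial.transform import Rotation as Ro
E
python3 fit.py
```

```text
fixture [0.5483 0.1944 0.0342 0.0434]
[[0.7, -0.6], [-0.2, -0.1], [-0.4, 0.5], [-0.2, 0.1], [-0.1, -1.7], [-0.2, -1.0], [0.3, 0.6], [-0.0, -1.0], [-0.2, -0.3], [-0.2, -0.3], [-0.1, -0.1], [0.1, -0.2], [-0.5, 0.1], [0.0, -0.2]]
rest [ 0.5295 -0.1815 -0.1731]
[[-0.1, -1.5], [0.5, 0.3], [-0.1, 0.0], [-0.3, 0.2], [-0.1, 0.2], [-0.5, -0.4], [0.4, -0.4], [0.1, 0.1]]
plate origin, top centre [[ 0.559  -0.1866  0.026 ]
 [ 0.5025 -0.1768  0.1079]
 [ 0.5138 -0.1787  0.0915]]
knob, lug [[0.484  0.1742 0.077 ]
 [0.5518 0.1945 0.064 ]
 [0.6483 0.1978 0.012 ]]
bar 123 [0.4833 0.1734 0.0835] ((483.7894287109375, 173.92494201660156), (14.695308685302734, 40.69118118286133), 89.58179473876953)
lug [0.5525 0.1935 0.0741] [0.02020755 0.02330018 0.01859189]
normal [-0.806  0.145 -0.574] 315
```

```bash
cat > go.py <<'E'
from h import *
from scipy.spatial.transform import Rotation as Ro
FX=np.array([.5483,.1944,.0342]); RS=np.array([.5295,-.1815,-.1750]); a=np.radians(35)
def W(p,X): return (Ro.from_euler("z",p[2]).as_matrix()@(np.array(X,float)/1000))+[p[0],p[1],0]
def down(yaw): # tool z down, tool y at world angle yaw
    y=np.array([np.cos(yaw),np.sin(yaw),0]);z=np.array([0,0,-1.]);return Ro.from_matrix(np.c_[np.cross(y,z),y,z])
def plateT(h): # TCP on plate axis at height h, as it leans
    return W(RS,(30-h*np.sin(a),0,26+h*np.cos(a))), Ro.from_euler("z",RS[2])*Ro.from_euler("y",-a)*down(0)
def delta(p,R,p0=None,R0=None):
    s=r.get_state(); q=s["tcp_rot"]
    if R0 is None: R0=Ro.from_quat(np.r_[q[1:],q[0]])
    if p0 is None: p0=s["ee_pos"]
    print("rot first",(R0.inv()*R).as_rotvec().round(4),"then slide mm",(R.inv().apply(p-p0)*1000).round(1),"| world",np.round(p-p0,4),"| slide-only in present frame",(R0.inv().apply(p-p0)*1000).round(1))
def st():
    s=r.get_state();print(round(s["time_s"],2),s["ee_pos"].round(4),s["joints"].round(2),"F",s["force"].round(1),"T",s["torque"].round(2),"w",round(s["width"]*85.4,1),round(s["grip_force"],1))
E
python3 -c "
from go import *
st();p,R=plateT(148);yaw=down(RS[2])
q=p.copy();q[2]=.2446
delta(q,yaw);delta(p,R,q,yaw);delta(plateT(78)[0],R,p,R)"
```

```text
0.1 [0.2287 0.5812 0.2446] [-1.3   0.44  0.02  1.57 -0.01  1.13 -0.08] F [-0.9 -0.7  0. ] T [-0.01  0.    0.03] w 85.3 0.0
rot first [-1.0000e-03  1.0000e-03  1.3709e+00] then slide mm [-698.7  374.1    0. ] | world [ 0.2467 -0.7532 -0.    ] | slide-only in present frame [-505.4 -610.5    0.9]
rot first [-0.6109  0.     -0.    ] then slide mm [  0.  -55.8  79.8] | world [ 0.      0.     -0.0974] | slide-only in present frame [ 0.   0.  97.4]
rot first [0. 0. 0.] then slide mm [ 0.  0. 70.] | world [ 0.0395 -0.007  -0.0573] | slide-only in present frame [ 0.  0. 70.]
```

apply_moves --rows '[{"rotation": [0,0,0.137],"slide": [0,0,0],"jaw": 50},{"rotation": [0,0,0.137],"slide": [0,0,0],"jaw": 50},{"rotation": [0,0,0.137],"slide": [0,0,0],"jaw": 50},{"rotation": [0,0,0.137],"slide": [0,0,0],"jaw": 50},{"rotation": [0,0,0.137],"slide": [0,0,0],"jaw": 50},{"rotation": [0,0,0.137],"slide": [0,0,0],"jaw": 50},{"rotation": [0,0,0.137],"slide": [0,0,0],"jaw": 50},{"rotation": [0,0,0.137],"slide": [0,0,0],"jaw": 50},{"rotation": [0,0,0.137],"slide": [0,0,0],"jaw": 50},{"rotation": [0,0,0.138],"slide": [0,0,0],"jaw": 50}]'

```text
time_s: 1.1
ee_pos: [0.2287, 0.5814, 0.2449]
tcp_rot: [0.0, 0.768, 0.64, -0.0]
force: [-0.1, -0.7, 0.1]
width: 0.587
grip_force: 0.0
```

apply_moves --rows '[{"rotation": [0,0,0],"slide": [-35,18.7,0],"jaw": 50},{"rotation": [0,0,0],"slide": [-35,18.7,0],"jaw": 50},{"rotation": [0,0,0],"slide": [-35,18.7,0],"jaw": 50},{"rotation": [0,0,0],"slide": [-35,18.7,0],"jaw": 50},{"rotation": [0,0,0],"slide": [-35,18.7,0],"jaw": 50},{"rotation": [0,0,0],"slide": [-35,18.7,0],"jaw": 50},{"rotation": [0,0,0],"slide": [-35,18.7,0],"jaw": 50},{"rotation": [0,0,0],"slide": [-35,18.7,0],"jaw": 50},{"rotation": [0,0,0],"slide": [-35,18.7,0],"jaw": 50},{"rotation": [0,0,0],"slide": [-35,18.7,0],"jaw": 50},{"rotation": [0,0,0],"slide": [-35,18.7,0],"jaw": 50},{"rotation": [0,0,0],"slide": [-35,18.7,0],"jaw": 50},{"rotation": [0,0,0],"slide": [-35,18.7,0],"jaw": 50},{"rotation": [0,0,0],"slide": [-35,18.7,0],"jaw": 50},{"rotation": [0,0,0],"slide": [-35,18.7,0],"jaw": 50},{"rotation": [0,0,0],"slide": [-35,18.7,0],"jaw": 50},{"rotation": [0,0,0],"slide": [-35,18.7,0],"jaw": 50},{"rotation": [0,0,0],"slide": [-35,18.7,0],"jaw": 50},{"rotation": [0,0,0],"slide": [-35,18.7,0],"jaw": 50},{"rotation": [0,0,0],"slide": [-34,18.7,0],"jaw": 50}]'

```text
time_s: 3.1
ee_pos: [0.4755, -0.1733, 0.2451]
tcp_rot: [-0.0, 0.766, 0.643, -0.0]
force: [0.3, 0.8, 0.8]
width: 0.588
grip_force: 0.0
```

apply_moves --rows '[{"rotation": [-0.122,0,0],"slide": [0,0,0],"jaw": 50},{"rotation": [-0.122,0,0],"slide": [0,0,0],"jaw": 50},{"rotation": [-0.122,0,0],"slide": [0,0,0],"jaw": 50},{"rotation": [-0.122,0,0],"slide": [0,0,0],"jaw": 50},{"rotation": [-0.123,0,0],"slide": [0,0,0],"jaw": 50},{"rotation": [0,0,0],"slide": [0,0,0],"jaw": 50}]'

```text
time_s: 3.7
ee_pos: [0.4711, -0.1705, 0.2425]
tcp_rot: [0.229, 0.731, 0.613, 0.194]
force: [0.6, -0.8, 0.7]
width: 0.583
grip_force: 0.0
```

```bash
python3 -c "
from go import *
st();p,R=plateT(148);delta(p,R)"
```

```text
3.7 [ 0.4711 -0.1705  0.2425] [-0.57 -0.1   0.83  2.4   0.04  0.2   0.08] F [ 0.6 -0.8  0.7] T [0.17 0.57 0.05] w 49.8 0.0
rot first [-0.0024 -0.0027 -0.0014] then slide mm [ -0.7 -51.   80.6] | world [ 0.0043 -0.0015 -0.0953] | slide-only in present frame [ -1.  -50.8  80.8]
```

apply_moves --rows '[{"rotation": [0,0,0],"slide": [0,-13,20],"jaw": 50},{"rotation": [0,0,0],"slide": [0,-13,20],"jaw": 50},{"rotation": [0,0,0],"slide": [-1,-13,20],"jaw": 50},{"rotation": [0,0,0],"slide": [0,-12,20],"jaw": 50},{"rotation": [0,0,0],"slide": [0,0,0],"jaw": 50},{"rotation": [0,0,0],"slide": [0,0,0],"jaw": 50}]'

```text
time_s: 4.3
ee_pos: [0.4691, -0.1626, 0.2077]
tcp_rot: [0.21, 0.733, 0.619, 0.19]
force: [-0.2, -0.3, -0.4]
width: 0.584
grip_force: 0.0
```

```bash
python3 -c "
from go import *
st();p,R=plateT(78);delta(p,R)
p,d=read_camera('scene');cv2.imwrite('pics/s1.png',crop(p,130,100,150,130,4))"
```

```text
4.3 [ 0.4691 -0.1626  0.2077] [-0.78  0.    1.13  2.44 -0.73  0.18  0.87] F [-0.2 -0.3 -0.4] T [0.04 0.57 0.02] w 49.9 0.0
rot first [-0.0362 -0.0223 -0.0004] then slide mm [ -8.1 -28.2 124.1] | world [ 0.0459 -0.0164 -0.1178] | slide-only in present frame [-10.9 -23.7 124.8]
```

View pics/s1.png

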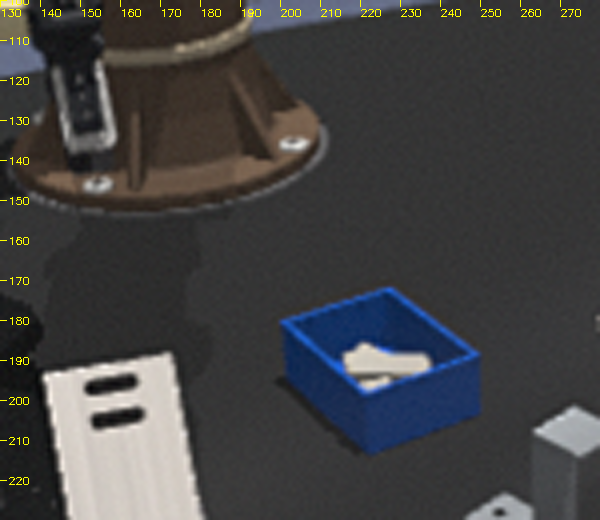

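```bash
cat >> go.py <<'E'
def edgeT(dz): # vertical tool over plate point 75, dz mm above grasp height
    p=W(RS,(30-75*np.sin(a),0,26+75*np.cos(a)-9+dz)); return p,down(RS[2]+np.pi/2)
E
python3 -c "
from go import *
s=r.get_state();p0=s['ee_pos']
D=down(RS[2]);delta(p0,D);p,R=edgeT(80);delta(p,R,p0,D);print(p)"
```

```text
rot first [ 0.5751 -0.0217  0.0065] then slide mm [0. 0. 0.] | world [0. 0. 0.] | slide-only in present frame [0. 0. 0.]
rot first [ 0.      0.     -1.5708] then slide mm [-49.9  -8.   49.3] | world [ 0.0477 -0.0166 -0.0493] | slide-only in present frame [-8.  49.9 49.3]
[ 0.5166806  -0.17923342  0.1584364 ]
```

apply_moves --rows '[{"rotation": [0.115,-0.004,0.001],"slide": [0,5,-5],"jaw": 78},{"rotation": [0.115,-0.004,0.001],"slide": [0,5,-5],"jaw": 78},{"rotation": [0.115,-0.004,0.001],"slide": [0,5,-5],"jaw": 78},{"rotation": [0.115,-0.004,0.001],"slide": [0,5,-5],"jaw": 78},{"rotation": [0.115,-0.004,0.001],"slide": [0,5,-5],"jaw": 78},{"rotation": [0,0,-0.143],"slide": [0,0,0],"jaw": 78},{"rotation": [0,0,-0.143],"slide": [0,0,0],"jaw": 78},{"rotation": [0,0,-0.143],"slide": [0,0,0],"jaw": 78},{"rotation": [0,0,-0.143],"slide": [0,0,0],"jaw": 78},{"rotation": [0,0,-0.143],"slide": [0,0,0],"jaw": 78},{"rotation": [0,0,-0.143],"slide": [0,0,0],"jaw": 78},{"rotation": [0,0,-0.143],"slide": [0,0,0],"jaw": 78},{"rotation": [0,0,-0.143],"slide": [0,0,0],"jaw": 78},{"rotation": [0,0,-0.143],"slide": [0,0,0],"jaw": 78},{"rotation": [0,0,-0.143],"slide": [0,0,0],"jaw": 78},{"rotation": [0,0,-0.141],"slide": [0,0,0],"jaw": 78},{"rotation": [0,0,0],"slide": [0,0,0],"jaw": 78}]'

```text
time_s: 6.05
ee_pos: [0.4837, -0.1612, 0.2376]
tcp_rot: [0.031, 0.081, 0.996, 0.004]
force: [-0.5, -0.7, -0.1]
width: 0.913
grip_force: 0.0
```

```bash
python3 -c "
from go import *
st();p,R=edgeT(80);delta(p,R)"
```

```text
6.05 [ 0.4837 -0.1612  0.2376] [-0.31  0.24  0.66  1.95 -0.21  0.96  1.86] F [-0.5 -0.7 -0.1] T [ 0.01  0.06 -0.03] w 78.0 0.0
rot first [0.014  0.062  0.0132] then slide mm [-35.6 -12.   79.2] | world [ 0.033  -0.018  -0.0792] | slide-only in present frame [-30.5 -13.6  81.1]
```

apply_moves --rows '[{"rotation": [0.014,0.062,0.013],"slide": [0,0,0],"jaw": 78},{"rotation": [0,0,0],"slide": [-12,-4,26],"jaw": 78},{"rotation": [0,0,0],"slide": [-12,-4,27],"jaw": 78},{"rotation": [0,0,0],"slide": [-11.5,-4,26],"jaw": 78},{"rotation": [0,0,0],"slide": [0,0,0],"jaw": 78},{"rotation": [0,0,0],"slide": [0,0,0],"jaw": 78}]'

```text
time_s: 6.65
ee_pos: [0.5163, -0.1781, 0.1582]
tcp_rot: [-0.001, 0.089, 0.996, 0.001]
force: [0.3, -1.1, 1.2]
width: 0.916
grip_force: 0.0
```

```bash
python3 -c "
from go import *
st();p,R=edgeT(0);delta(p,R)"
```

```text
6.65 [ 0.5163 -0.1781  0.1582] [-0.21  0.44  0.61  1.91 -0.33  0.89  1.96] F [ 0.3 -1.1  1.2] T [-0.02  0.06  0.01] w 78.2 0.0
rot first [ 0.0016 -0.0016 -0.0036] then slide mm [-0.6 -1.  79.7] | world [ 0.0004 -0.0011 -0.0797] | slide-only in present frame [-0.7 -1.1 79.7]
```

apply_moves --rows '[{"rotation": [0,0,0],"slide": [-0.5,-1,16],"jaw": 78},{"rotation": [0,0,0],"slide": [0,0,16],"jaw": 78},{"rotation": [0,0,0],"slide": [0,0,16],"jaw": 78},{"rotation": [0,0,0],"slide": [0,0,16],"jaw": 78},{"rotation": [0,0,0],"slide": [0,0,16],"jaw": 78},{"rotation": [0,0,0],"slide": [0,0,0],"jaw": 78},{"rotation": [0,0,0],"slide": [0,0,0],"jaw": 50},{"rotation": [0,0,0],"slide": [0,0,0],"jaw": 50},{"rotation": [0,0,0],"slide": [0,0,0],"jaw": 50},{"rotation": [0,0,0],"slide": [0,0,0],"jaw": 50},{"rotation": [0,0,0],"slide": [0,0,0],"jaw": 50}]'

```text
time_s: 7.75
ee_pos: [0.5178, -0.1787, 0.0797]
tcp_rot: [0.001, 0.088, 0.996, 0.002]
force: [-1.3, 0.5, 5.2]
width: 0.697
grip_force: 62.7
```

```bash
python3 -c "
from go import *
st();p,R=edgeT(0);delta(p,R)
"
```

```text
7.75 [ 0.5178 -0.1787  0.0797] [-0.15  0.55  0.54  1.97 -0.42  0.73  2.04] F [-1.3  0.5  5.2] T [0.11 0.39 0.15] w 59.6 62.7
rot first [ 0.0035  0.002  -0.0008] then slide mm [ 1.  -0.7  1.3] | world [-0.0011 -0.0005 -0.0013] | slide-only in present frame [ 1.  -0.7  1.3]
```

```bash
python3 - <<'E'
from go import *
s=r.get_state();q=s["tcp_rot"];np.savez("grasp.npz",p=s["ee_pos"],q=np.r_[q[1:],q[0]])
open("go.py","a").write('''
def fixT(dx,h,dy=0,tilt=0): # tool pose for plate dx mm short of the fixed jaw, h mm above the bed
    g=np.load("grasp.npz"); Q=Ro.from_euler("z",FX[2])*Ro.from_euler("y",a+tilt)*Ro.from_euler("z",-RS[2])
    return W(FX,(95-dx,dy,12+h))+Q.apply(g["p"]-W(RS,(30,0,26))), Q*Ro.from_quat(g["q"])
''')
E
python3 - <<'E'
from go import *
R0=Ro.from_quat(np.load("grasp.npz")["q"])
p0=np.load("grasp.npz")["p"]+R0.apply([.02,0,-.15]);print(p0)
p,R=fixT(15,90);print(p,fixT(0,0)[0]);delta(p0,R,p0,R0);delta(p,R,p0,R)
E
```

```text
[ 0.49767444 -0.17568343  0.22969194]
[0.62461082 0.19770582 0.17013247] [0.63960205 0.19821872 0.08013247]
rot first [ 0.0639  0.6093 -0.2007] then slide mm [0. 0. 0.] | world [0. 0. 0.] | slide-only in present frame [0. 0. 0.]
rot first [0. 0. 0.] then slide mm [-148.3  369.   -29.7] | world [ 0.1269  0.3734 -0.0596] | slide-only in present frame [-148.3  369.   -29.7]
```

apply_moves --rows '[{"rotation": [0,0,0],"slide": [3,0,-5],"jaw": 50},{"rotation": [0,0,0],"slide": [3,0,-5],"jaw": 50},{"rotation": [0,0,0],"slide": [6,0,-10],"jaw": 50},{"rotation": [0,0,0],"slide": [6,0,-15],"jaw": 50},{"rotation": [0,0,0],"slide": [2,0,-25],"jaw": 50},{"rotation": [0,0,0],"slide": [0,0,-30],"jaw": 50},{"rotation": [0,0,0],"slide": [0,0,-30],"jaw": 50},{"rotation": [0,0,0],"slide": [0,0,-30],"jaw": 50},{"rotation": [0,0,0],"slide": [0,0,0],"jaw": 50}]'

```text
time_s: 8.65
ee_pos: [0.4985, -0.1765, 0.2324]
tcp_rot: [0.003, 0.088, 0.996, 0.002]
force: [-0.0, 0.9, -1.4]
width: 0.692
grip_force: 64.7
```

apply_moves --rows '[{"rotation": [0,0,0],"slide": [-4.5,30,0],"jaw": 50},{"rotation": [0,0,0],"slide": [-4.5,30,0],"jaw": 50},{"rotation": [0,0,0],"slide": [-4.5,30,0],"jaw": 50},{"rotation": [0,0,0],"slide": [-4.5,30,0],"jaw": 50},{"rotation": [0,0,0],"slide": [-4.5,30,0],"jaw": 50},{"rotation": [0,0,0],"slide": [-4.5,30,0],"jaw": 50},{"rotation": [0,0,0],"slide": [-4.5,30,0],"jaw": 50},{"rotation": [0,0,0],"slide": [-4.5,30,0],"jaw": 50},{"rotation": [0,0,0],"slide": [-4.5,30,0],"jaw": 50},{"rotation": [0,0,0],"slide": [-4.5,30,0],"jaw": 50},{"rotation": [0,0,0],"slide": [-4.5,30,0],"jaw": 50},{"rotation": [0,0,0],"slide": [-4.5,30,0],"jaw": 50},{"rotation": [0,0,0],"slide": [-4.5,30,0],"jaw": 50},{"rotation": [0.013,0.122,-0.04],"slide": [0,0,0],"jaw": 50},{"rotation": [0.013,0.122,-0.04],"slide": [0,0,0],"jaw": 50},{"rotation": [0.013,0.122,-0.04],"slide": [0,0,0],"jaw": 50},{"rotation": [0.013,0.122,-0.04],"slide": [0,0,0],"jaw": 50},{"rotation": [0.013,0.122,-0.04],"slide": [0,0,0],"jaw": 50},{"rotation": [0,0,0],"slide": [0,0,0],"jaw": 50},{"rotation": [0,0,0],"slide": [0,0,0],"jaw": 50}]'

```text
time_s: 10.65
ee_pos: [0.6232, 0.198, 0.2277]
tcp_rot: [-0.3, -0.014, 0.954, -0.005]
force: [-0.7, -0.3, -0.9]
width: 0.687
grip_force: 64.8
```

```bash
python3 -c "
from go import *
st();p,R=fixT(15,60);delta(p,R)
p,d=read_camera('scene');cv2.imwrite('pics/s2.png',crop(p,270,80,130,150,4))
C=cloud('scene',d);s=r.get_state()['ee_pos']
# plate front face in scene: points near below tool
m=C.reshape(-1,3);m=m[(abs(m[:,1]-s[1])<.024)&(abs(m[:,0]-s[0])<.05)&(m[:,2]<s[2]-.02)&(m[:,2]>s[2]-.065)]
c=m.mean(0);v=np.linalg.svd(m-c,full_matrices=False)[2][2];print(len(m),c,v.round(3))
"
```

```text
10.65 [0.6232 0.198  0.2277] [-0.48  0.92  0.44  0.96 -0.4   1.94  1.48] F [-0.7 -0.3 -0.9] T [-0.01 -0.76 -0.01] w 58.7 64.8
rot first [-0.0012 -0.0016 -0.0025] then slide mm [-51.3  -0.6  71.1] | world [ 0.0014 -0.0003 -0.0876] | slide-only in present frame [-51.4  -0.4  71. ]
368 [0.63282078 0.19778536 0.18732277] [ 1.     0.024 -0.006]
```

View pics/s2.png

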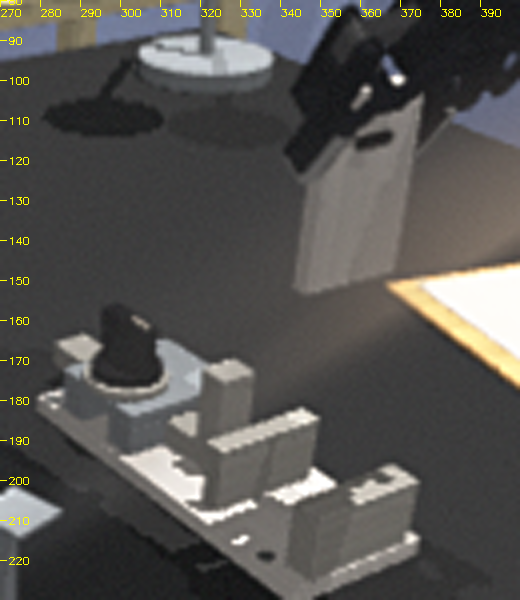

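apply_moves --rows '[{"rotation": [0,0,0],"slide": [-13,0,18],"jaw": 50},{"rotation": [0,0,0],"slide": [-13,0,18],"jaw": 50},{"rotation": [0,0,0],"slide": [-13,0,18],"jaw": 50},{"rotation": [0,0,0],"slide": [-12.5,0,17],"jaw": 50},{"rotation": [0,0,0],"slide": [-9,0,12],"jaw": 50},{"rotation": [0,0,0],"slide": [-9,0,12],"jaw": 50},{"rotation": [0,0,0],"slide": [-8,0,11],"jaw": 50},{"rotation": [0,0,0],"slide": [0,0,0],"jaw": 50},{"rotation": [0,0,0],"slide": [0,0,0],"jaw": 50}]'

```text
time_s: 11.6
ee_pos: [0.6256, 0.1988, 0.0982]
tcp_rot: [-0.301, -0.015, 0.953, -0.004]
force: [0.1, 0.6, -1.0]
width: 0.696
grip_force: 64.8
```

```bash
python3 -c "
from go import *
st();delta(*fixT(8,0));delta(*fixT(0,0))
p,d=read_camera('scene');C=cloud('scene',d);s=r.get_state()['ee_pos']
m=C.reshape(-1,3);m=m[(abs(m[:,1]-s[1])<.024)&(abs(m[:,0]-s[0])<.04)&(m[:,2]<s[2]-.015)&(m[:,2]>.062)]
c=m.mean(0);v=np.linalg.svd(m-c,full_matrices=False)[2][2];print(len(m),c,v.round(3))
"
```

```text
11.6 [0.6256 0.1988 0.0982] [-0.48  1.02  0.41  1.06 -0.42  1.74  1.52] F [ 0.1  0.6 -1. ] T [ 0.06 -0.74  0.01] w 59.4 64.8
rot first [-0.0007 -0.0027 -0.0003] then slide mm [-15.2  -1.1  11.4] | world [ 0.006  -0.0009 -0.018 ] | slide-only in present frame [-15.2  -1.1  11.3]
rot first [-0.0007 -0.0027 -0.0003] then slide mm [-21.8  -1.1   6.8] | world [ 0.014  -0.0006 -0.018 ] | slide-only in present frame [-21.8  -1.1   6.7]
141 [0.63519695 0.19884365 0.07260506] [ 0.999  0.027 -0.021]
```

apply_moves --rows '[{"rotation": [0,0,0],"slide": [-6.5,-1,4],"jaw": 50},{"rotation": [0,0,0],"slide": [-6.5,0,4],"jaw": 50},{"rotation": [0,0,0],"slide": [0,0,0],"jaw": 50},{"rotation": [0,0,0],"slide": [-0.9,0,1.2],"jaw": 50},{"rotation": [0,0,0],"slide": [-0.9,0,1.2],"jaw": 50},{"rotation": [0,0,0],"slide": [0,0,0],"jaw": 50}]'

```text
time_s: 12.25
ee_pos: [0.6317, 0.198, 0.0812]
tcp_rot: [-0.301, -0.015, 0.953, -0.004]
force: [-0.4, 0.4, 0.5]
width: 0.691
grip_force: 64.8
```

```bash
python3 -c "
from go import *
st();delta(*fixT(8,0));delta(*fixT(0,0))
"
```

```text
12.25 [0.6317 0.198  0.0812] [-0.48  1.05  0.41  1.05 -0.43  1.73  1.53] F [-0.4  0.4  0.5] T [-0.06 -0.51  0.11] w 59.0 64.8
rot first [-0.0006 -0.0028 -0.0001] then slide mm [-0.5 -0.   1. ] | world [-0.0001 -0.     -0.0011] | slide-only in present frame [-0.5 -0.   1. ]
rot first [-0.0006 -0.0028 -0.0001] then slide mm [-7.1 -0.  -3.6] | world [ 0.0079  0.0002 -0.0011] | slide-only in present frame [-7.  -0.  -3.6]
```

apply_moves --rows '[{"rotation": [0,0,0],"slide": [-0.6,0,0.8],"jaw": 50},{"rotation": [0,0,0],"slide": [0,0,0],"jaw": 50}]'

```text
time_s: 12.45
ee_pos: [0.6318, 0.198, 0.0811]
tcp_rot: [-0.301, -0.016, 0.953, -0.004]
force: [-0.4, -1.3, 6.4]
width: 0.691
grip_force: 65.2
```

apply_moves --rows '[{"rotation": [0,0,0],"slide": [-0.6,0,0.8],"jaw": 50},{"rotation": [0,0,0],"slide": [0,0,0],"jaw": 50}]'

```text
time_s: 12.65
ee_pos: [0.6319, 0.1979, 0.081]
tcp_rot: [-0.301, -0.016, 0.954, -0.004]
force: [-0.8, -2.3, 11.6]
width: 0.692
grip_force: 65.6
```

apply_moves --rows '[{"rotation": [0,0,0],"slide": [0.6,0,-0.8],"jaw": 50},{"rotation": [0,0,0],"slide": [-1.6,0,-1.1],"jaw": 50},{"rotation": [0,0,0],"slide": [-1.6,0,-1.1],"jaw": 50},{"rotation": [0,0,0],"slide": [-1.6,0,-1.1],"jaw": 50},{"rotation": [0,0,0],"slide": [0,0,0],"jaw": 50}]'

```text
time_s: 13.15
ee_pos: [0.6362, 0.1984, 0.081]
tcp_rot: [-0.303, -0.016, 0.953, -0.004]
force: [-5.7, -1.9, 8.8]
width: 0.69
grip_force: 65.3
```

apply_moves --rows '[{"rotation": [0,0,0],"slide": [-0.8,0,-0.6],"jaw": 50},{"rotation": [0,0,0],"slide": [0,0,0],"jaw": 50}]'

```text
time_s: 13.35
ee_pos: [0.6372, 0.1985, 0.081]
tcp_rot: [-0.303, -0.016, 0.953, -0.004]
force: [-6.1, -0.6, 8.9]
width: 0.694
grip_force: 65.2
```

apply_moves --rows '[{"rotation": [0,0,0],"slide": [-0.8,0,-0.6],"jaw": 50},{"rotation": [0,0,0],"slide": [0,0,0],"jaw": 50}]'

```text
time_s: 13.55
ee_pos: [0.6382, 0.1986, 0.081]
tcp_rot: [-0.303, -0.016, 0.953, -0.004]
force: [-6.1, -0.7, 8.4]
width: 0.692
grip_force: 65.2
```

apply_moves --rows '[{"rotation": [0,0,0],"slide": [-0.3,0,-1.2],"jaw": 50},{"rotation": [0,0,0],"slide": [0,0,0],"jaw": 50}]'

```text
time_s: 13.75
ee_pos: [0.6395, 0.1987, 0.0811]
tcp_rot: [-0.302, -0.016, 0.953, -0.004]
force: [-6.1, -0.4, 4.7]
width: 0.689
grip_force: 65.7
```

apply_moves --rows '[{"rotation": [0,0,0],"slide": [-0.8,0,-0.6],"jaw": 50},{"rotation": [0,0,0],"slide": [0,0,0],"jaw": 50}]'

```text
time_s: 13.95
ee_pos: [0.6396, 0.1987, 0.0812]
tcp_rot: [-0.304, -0.016, 0.953, -0.004]
force: [-9.2, -0.4, 6.1]
width: 0.69
grip_force: 65.5
```

```bash
python3 -c "
from go import *
st();delta(*fixT(0,0))
p,d=read_camera('scene');C=cloud('scene',d);s=r.get_state()['ee_pos']
m=C.reshape(-1,3);m=m[(abs(m[:,1]-s[1])<.024)&(abs(m[:,0]-s[0])<.03)&(m[:,2]<.078)&(m[:,2]>.057)]
c=m.mean(0);v=np.linalg.svd(m-c,full_matrices=False)[2][2];print(len(m),c,v.round(3))
"
```

```text
13.95 [0.6396 0.1987 0.0812] [-0.47  1.07  0.41  1.01 -0.43  1.75  1.52] F [-9.2 -0.4  6.1] T [-0.02  1.83  0.2 ] w 58.9 65.5
rot first [-0.0004 -0.0081  0.0004] then slide mm [-0.6 -0.5  0.9] | world [-0.     -0.0005 -0.001 ] | slide-only in present frame [-0.6 -0.5  0.9]
133 [0.64887274 0.19860399 0.06721746] [ 1.     0.021 -0.006]
```

apply_moves --rows '[{"rotation": [0,0,0],"slide": [-0.4,0,-0.3],"jaw": 50},{"rotation": [0,0,0],"slide": [0,0,0],"jaw": 62},{"rotation": [0,0,0],"slide": [0,0,0],"jaw": 66},{"rotation": [0,0,0],"slide": [0,0,0],"jaw": 72},{"rotation": [0,0,0],"slide": [0,0,0],"jaw": 76},{"rotation": [0,0,0],"slide": [0,0,0],"jaw": 76}]'

```text
time_s: 14.6
ee_pos: [0.6421, 0.1983, 0.0807]
tcp_rot: [-0.301, -0.015, 0.954, -0.004]
force: [0.6, -0.2, -0.5]
width: 0.887
grip_force: 0.0
```

```bash
python3 -c "
from go import *
st()
p,d=read_camera('scene');C=cloud('scene',d);s=r.get_state()['ee_pos']
m=C.reshape(-1,3);m=m[(abs(m[:,1]-s[1])<.024)&(abs(m[:,0]-s[0])<.03)&(m[:,2]<.078)&(m[:,2]>.057)]
c=m.mean(0);v=np.linalg.svd(m-c,full_matrices=False)[2][2];print(len(m),c,v.round(3))
cv2.imwrite('pics/s3.png',crop(p,270,80,130,150,4))
"
```

```text
14.6 [0.6421 0.1983 0.0807] [-0.47  1.07  0.41  1.   -0.43  1.75  1.52] F [ 0.6 -0.2 -0.5] T [ 0.01 -0.56 -0.01] w 75.7 0.0
136 [0.64855012 0.19817493 0.06760717] [ 0.999  0.034 -0.033]
```

View pics/s3.png

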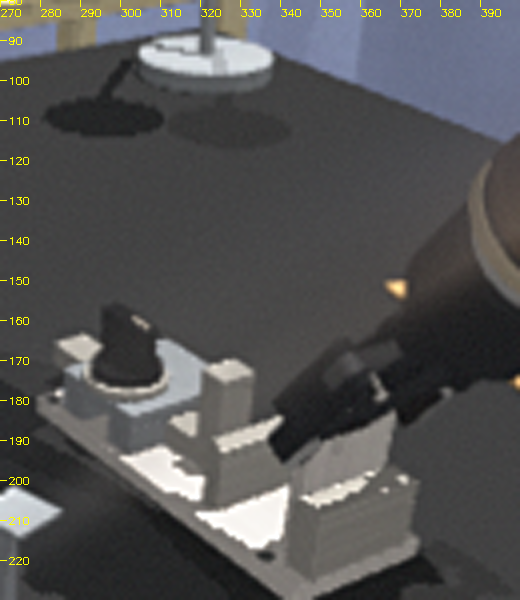

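apply_moves --rows '[{"rotation": [0,0,0],"slide": [0,0,-8],"jaw": 76},{"rotation": [0,0,0],"slide": [0,0,-16],"jaw": 76},{"rotation": [0,0,0],"slide": [0,0,-25],"jaw": 76},{"rotation": [0,0,0],"slide": [0,0,-30],"jaw": 76},{"rotation": [0,0,0],"slide": [13,0,-20],"jaw": 76},{"rotation": [0,0,0],"slide": [15,0,-20],"jaw": 76},{"rotation": [0,0,0],"slide": [15,0,-20],"jaw": 76},{"rotation": [0,-0.122,0],"slide": [0,0,0],"jaw": 20},{"rotation": [0,-0.122,0],"slide": [0,0,0],"jaw": 0},{"rotation": [0,-0.122,0],"slide": [0,0,0],"jaw": 0},{"rotation": [0,-0.122,0],"slide": [0,0,0],"jaw": 0},{"rotation": [0,-0.122,0],"slide": [0,0,0],"jaw": 0},{"rotation": [0,0,0],"slide": [0,0,0],"jaw": 0}]'

```text
time_s: 15.95
ee_pos: [0.675, 0.198, 0.2023]
tcp_rot: [0.0, -0.016, 1.0, 0.002]
force: [-0.8, -0.4, 0.6]
width: -0.003
grip_force: 0.0
```

```bash
python3 -c "
from go import *
st();p=W(FX,(-22,0,200));delta(p,down(FX[2]+np.pi/2))
p,d=read_camera('top');cv2.imwrite('pics/t2.png',crop(p,140,120,75,150,4))
"
```

```text
15.95 [0.675  0.198  0.2023] [-0.35  0.6  -0.01  1.41  0.    1.14  1.24] F [-0.8 -0.4  0.6] T [0.06 0.09 0.02] w -0.3 0.0
rot first [ 0.0035  0.0005 -0.0024] then slide mm [148.8   0.7   2.3] | world [-0.1487 -0.0044 -0.0023] | slide-only in present frame [148.8   0.4   2.3]
```

View pics/t2.png

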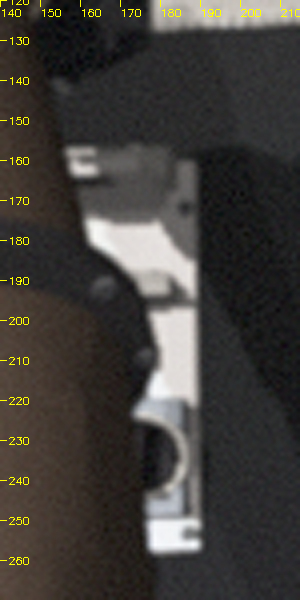

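apply_moves --rows '[{"rotation": [0.003,0,-0.002],"slide": [30,0,0],"jaw": 0},{"rotation": [0,0,0],"slide": [30,0,0],"jaw": 0},{"rotation": [0,0,0],"slide": [30,0.5,0],"jaw": 0},{"rotation": [0,0,0],"slide": [30,0,0],"jaw": 0},{"rotation": [0,0,0],"slide": [29,0,0],"jaw": 0},{"rotation": [0,0,0],"slide": [0,0,30],"jaw": 0},{"rotation": [0,0,0],"slide": [0,0,30],"jaw": 0},{"rotation": [0,0,0],"slide": [0,0,25],"jaw": 0},{"rotation": [0,0,0],"slide": [0,0,0],"jaw": 0}]'

```text
time_s: 16.9
ee_pos: [0.529, 0.1929, 0.1136]
tcp_rot: [-0.004, -0.016, 1.0, -0.001]
force: [-0.3, -0.2, 0.7]
width: 0.002
grip_force: 0.0
```

```bash
python3 -c "
from go import *
st();p=W(FX,(-22,0,72));delta(p,down(FX[2]+np.pi/2))
p,d=read_camera('scene');cv2.imwrite('pics/s4.png',crop(p,270,80,130,150,4))
"
```

```text
16.9 [0.529  0.1929 0.1136] [-0.42  0.48 -0.04  1.86  0.02  0.8   1.14] F [-0.3 -0.2  0.7] T [-0.02  0.06 -0.01] w 0.1 0.0
rot first [-0.0023 -0.0072 -0.003 ] then slide mm [ 2.7  0.9 41.6] | world [-0.0027  0.0008 -0.0416] | slide-only in present frame [ 2.4  0.9 41.6]
```

View pics/s4.png

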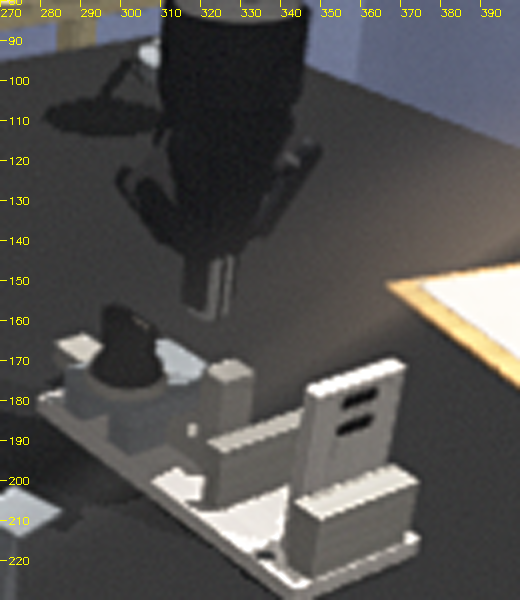

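apply_moves --rows '[{"rotation": [0,-0.007,-0.003],"slide": [2.5,1,20],"jaw": 0},{"rotation": [0,0,0],"slide": [0,0,11],"jaw": 0},{"rotation": [0,0,0],"slide": [0,0,11],"jaw": 0},{"rotation": [0,0,0],"slide": [0,0,0],"jaw": 0}]'

```text
time_s: 17.35
ee_pos: [0.5267, 0.1944, 0.0736]
tcp_rot: [0.002, -0.018, 1.0, -0.0]
force: [0.5, 0.0, 0.2]
width: 0.001
grip_force: 0.0
```

apply_moves --rows '[{"rotation": [0,0,0],"slide": [-2,0,0],"jaw": 0},{"rotation": [0,0,0],"slide": [-3,0,0],"jaw": 0},{"rotation": [0,0,0],"slide": [-4,0,0],"jaw": 0},{"rotation": [0,0,0],"slide": [-4,0,0],"jaw": 0},{"rotation": [0,0,0],"slide": [-4,0,0],"jaw": 0},{"rotation": [0,0,0],"slide": [-4,0,0],"jaw": 0},{"rotation": [0,0,0],"slide": [-4,0,0],"jaw": 0},{"rotation": [0,0,0],"slide": [-4,0,0],"jaw": 0},{"rotation": [0,0,0],"slide": [-4,0,0],"jaw": 0},{"rotation": [0,0,0],"slide": [-4,0,0],"jaw": 0},{"rotation": [0,0,0],"slide": [-4,0,0],"jaw": 0},{"rotation": [0,0,0],"slide": [0,0,0],"jaw": 0}]'

```text
time_s: 18.55
ee_pos: [0.5681, 0.1961, 0.0748]
tcp_rot: [0.003, -0.018, 1.0, 0.0]
force: [-1.9, 0.5, 1.1]
width: -0.004
grip_force: 0.8
```

```bash
python3 -c "
from go import *
st();p=W(FX,(29,0,72));delta(p,down(FX[2]+np.pi/2))"
```

```text
18.55 [0.5681 0.1961 0.0748] [-0.4   0.58 -0.03  1.81  0.03  0.75  1.16] F [-1.9  0.5  1.1] T [-0.04  0.38  0.02] w -0.3 0.8
rot first [0.0003 0.0059 0.0011] then slide mm [-9.2 -1.1  2.8] | world [ 0.0092 -0.0008 -0.0028] | slide-only in present frame [-9.2 -1.1  2.9]
```

apply_moves --rows '[{"rotation": [0,0.006,0],"slide": [-1.5,0,1.5],"jaw": 0},{"rotation": [0,0,0],"slide": [-1.5,0,1],"jaw": 0},{"rotation": [0,0,0],"slide": [-1.5,0,0],"jaw": 0},{"rotation": [0,0,0],"slide": [-1.5,0,0],"jaw": 0},{"rotation": [0,0,0],"slide": [0,0,0],"jaw": 0}]'

```text
time_s: 19.05
ee_pos: [0.574, 0.1962, 0.072]
tcp_rot: [-0.0, -0.018, 1.0, 0.0]
force: [-2.4, -1.0, -0.5]
width: -0.003
grip_force: 0.9
```

apply_moves --rows '[{"rotation": [0,0,0],"slide": [-1,0,0],"jaw": 0},{"rotation": [0,0,0],"slide": [-1,0,0],"jaw": 0},{"rotation": [0,0,0],"slide": [0,0,0],"jaw": 0}]'

```text
time_s: 19.35
ee_pos: [0.576, 0.1963, 0.072]
tcp_rot: [0.0, -0.018, 1.0, 0.0]
force: [-2.0, 0.8, -0.5]
width: 0.001
grip_force: 1.0
```

apply_moves --rows '[{"rotation": [0,0,0],"slide": [-1,0,0],"jaw": 0},{"rotation": [0,0,0],"slide": [0,0,0],"jaw": 0}]'

```text
time_s: 19.55
ee_pos: [0.5765, 0.1964, 0.072]
tcp_rot: [-0.0, -0.018, 1.0, 0.0]
force: [-4.8, -0.9, 1.3]
width: -0.0
grip_force: 2.3
```

apply_moves --rows '[{"rotation": [0,0,0],"slide": [-1,0,0],"jaw": 0},{"rotation": [0,0,0],"slide": [0,0,0],"jaw": 0}]'

```text
time_s: 19.75
ee_pos: [0.5776, 0.1965, 0.072]
tcp_rot: [-0.0, -0.018, 1.0, 0.0]
force: [-3.9, -0.2, 0.9]
width: 0.0
grip_force: 2.2
```

apply_moves --rows '[{"rotation": [0,0,0],"slide": [-1,0,0],"jaw": 0},{"rotation": [0,0,0],"slide": [0,0,0],"jaw": 0}]'

```text
time_s: 19.95
ee_pos: [0.5777, 0.1965, 0.072]
tcp_rot: [-0.001, -0.018, 1.0, -0.0]
force: [-8.1, -0.2, 4.4]
width: 0.001
grip_force: 3.8
```

apply_moves --rows '[{"rotation": [0,0,0],"slide": [-1,0,0],"jaw": 0},{"rotation": [0,0,0],"slide": [0,0,0],"jaw": 0}]'

```text
time_s: 20.15
ee_pos: [0.5778, 0.1965, 0.072]
tcp_rot: [-0.002, -0.018, 1.0, -0.0]
force: [-10.7, -1.4, 8.0]
width: 0.001
grip_force: 5.7
```

apply_moves --rows '[{"rotation": [0,0,0],"slide": [-1,0,0],"jaw": 0},{"rotation": [0,0,0],"slide": [0,0,0],"jaw": 0}]'

```text
time_s: 20.35
ee_pos: [0.5778, 0.1965, 0.072]
tcp_rot: [-0.003, -0.018, 1.0, -0.0]
force: [-14.0, -0.6, 11.2]
width: -0.002
grip_force: 7.5
```

```bash
python3 -c "
from go import *
s=r.get_state()['ee_pos'];R=down(np.pi/2-.008)
p=W(FX,(-65,-18,150));p0=W(FX,(24,0,150));print(p0-s,p0)
delta(p,R,p0,None)"
```

```text
[-0.00554826 -0.00123496  0.07803941] [0.57228597 0.19522064 0.15      ]
rot first [-0.0008 -0.0054  0.0442] then slide mm [ 88.2 -21.7   0. ] | world [-0.0883 -0.021   0.    ] | slide-only in present frame [ 89.  -17.8   0.5]
```

apply_moves --rows '[{"rotation": [0,0,0],"slide": [4,0,0],"jaw": 0},{"rotation": [0,0,0],"slide": [5,0,0],"jaw": 0},{"rotation": [0,0,0],"slide": [0,0,-20],"jaw": 20},{"rotation": [0,0,0],"slide": [0,0,-30],"jaw": 45},{"rotation": [0,0,0],"slide": [0,0,-30],"jaw": 45},{"rotation": [0,0,0],"slide": [0,0,0],"jaw": 45}]'

```text
time_s: 20.95
ee_pos: [0.5749, 0.1972, 0.1566]
tcp_rot: [0.004, -0.017, 1.0, 0.002]
force: [1.2, 0.2, -0.4]
width: 0.528
grip_force: 0.0
```

```bash
python3 -c "
from go import *
R=down(np.pi/2-.008);st()
delta(W(FX,(-65,-18,150)),R)"
```

```text
20.95 [0.5749 0.1972 0.1566] [-0.39  0.49 -0.04  1.73  0.02  0.92  1.17] F [ 1.2  0.2 -0.4] T [ 0.01 -0.05 -0.02] w 45.1 0.0
rot first [0.0032 0.0082 0.043 ] then slide mm [ 90.8 -23.7   6.6] | world [-0.091  -0.023  -0.0066] | slide-only in present frame [ 91.8 -19.8   5.7]
```

apply_moves --rows '[{"rotation": [0.003,0.008,0.043],"slide": [0,0,0],"jaw": 45},{"rotation": [0,0,0],"slide": [30,-8,2],"jaw": 45},{"rotation": [0,0,0],"slide": [30,-8,2],"jaw": 45},{"rotation": [0,0,0],"slide": [31,-8,2],"jaw": 45},{"rotation": [0,0,0],"slide": [0,0,20],"jaw": 45},{"rotation": [0,0,0],"slide": [0,0,0],"jaw": 45}]'

```text
time_s: 21.55
ee_pos: [0.4791, 0.1721, 0.1254]
tcp_rot: [-0.005, 0.004, 1.0, -0.002]
force: [0.2, 0.4, 0.6]
width: 0.533
grip_force: 0.0
```

```bash
python3 -c "
from go import *
R=down(np.pi/2-.008);st()
delta(W(FX,(-65,-18,73)),R)"
```

```text
21.55 [0.4791 0.1721 0.1254] [-0.42  0.4  -0.04  1.98  0.02  0.77  1.09] F [0.2 0.4 0.6] T [-0.04 -0.03  0.01] w 45.5 0.0
rot first [-0.0041 -0.0099  0.0006] then slide mm [-4.9  2.1 52.4] | world [ 0.0049  0.0021 -0.0524] | slide-only in present frame [-5.4  2.3 52.3]
```

apply_moves --rows '[{"rotation": [-0.004,-0.01,0],"slide": [-5,2,12],"jaw": 45},{"rotation": [0,0,0],"slide": [0,0,14],"jaw": 45},{"rotation": [0,0,0],"slide": [0,0,14],"jaw": 45},{"rotation": [0,0,0],"slide": [0,0,12],"jaw": 45},{"rotation": [0,0,0],"slide": [0,0,0],"jaw": 45}]'

```text
time_s: 22.05
ee_pos: [0.4852, 0.1745, 0.0736]
tcp_rot: [0.0, 0.004, 1.0, 0.0]
force: [0.5, 0.0, -0.8]
width: 0.524
grip_force: 0.0
```

```bash
python3 -c "
from go import *
R=down(np.pi/2-.008);st()
delta(W(FX,(-65,-18,73)),R)"
```

```text
22.05 [0.4852 0.1745 0.0736] [-0.42  0.48 -0.04  2.02  0.03  0.65  1.09] F [ 0.5  0.  -0.8] T [ 0.02  0.05 -0.05] w 44.8 0.0
rot first [0.0001 0.0004 0.0003] then slide mm [ 1.3 -0.3  0.6] | world [-0.0013 -0.0003 -0.0006] | slide-only in present frame [ 1.3 -0.3  0.6]
```

Centred; close on the bar.

apply_moves --rows '[{"rotation": [0,0,0],"slide": [1,0,0.5],"jaw": 30},{"rotation": [0,0,0],"slide": [0,0,0],"jaw": 8},{"rotation": [0,0,0],"slide": [0,0,0],"jaw": 8},{"rotation": [0,0,0],"slide": [0,0,0],"jaw": 8},{"rotation": [0,0,0],"slide": [0,0,0],"jaw": 8}]'

```text
time_s: 22.55
ee_pos: [0.4847, 0.1732, 0.0751]
tcp_rot: [0.001, 0.004, 1.0, -0.0]
force: [-1.2, -6.8, 4.7]
width: 0.146
grip_force: 59.0
```

apply_moves --rows '[{"rotation": [0,0,0.08],"slide": [0,0,0],"jaw": 8},{"rotation": [0,0,0.08],"slide": [0,0,0],"jaw": 8},{"rotation": [0,0,0.08],"slide": [0,0,0],"jaw": 8},{"rotation": [0,0,0.08],"slide": [0,0,0],"jaw": 8},{"rotation": [0,0,0.08],"slide": [0,0,0],"jaw": 8},{"rotation": [0,0,0],"slide": [0,0,0],"jaw": 8}]'

```text
time_s: 23.15
ee_pos: [0.4848, 0.1731, 0.0751]
tcp_rot: [0.001, 0.205, 0.979, 0.0]
force: [-0.3, -6.1, 5.6]
width: 0.146
grip_force: 59.0
```

```bash
python3 -c "
from go import *
st();delta(W(FX,(-65,-18,73)),down(FX[2]-1.4+np.pi/2))"
```

```text
23.15 [0.4848 0.1731 0.0751] [-0.5   0.47  0.08  2.03 -0.05  0.64  0.77] F [-0.3 -6.1  5.6] T [-1.36  0.04 -0.09] w 12.4 59.0
rot first [0.0017 0.0021 0.9539] then slide mm [ 1.2 -0.6  2.1] | world [-0.0008  0.0011 -0.0021] | slide-only in present frame [1.2 0.7 2.1]
```

apply_moves --rows '[{"rotation": [0,0,0.08],"slide": [0,-0.8,0],"jaw": 8},{"rotation": [0,0,0.08],"slide": [0,0,0],"jaw": 8},{"rotation": [0,0,0.08],"slide": [0,0,0],"jaw": 8},{"rotation": [0,0,0.08],"slide": [0,0,0],"jaw": 8},{"rotation": [0,0,0.08],"slide": [0,0,0],"jaw": 8},{"rotation": [0,0,0.08],"slide": [0,0,0],"jaw": 8},{"rotation": [0,0,0.08],"slide": [0,0,0],"jaw": 8},{"rotation": [0,0,0.08],"slide": [0,0,0],"jaw": 8},{"rotation": [0,0,0.08],"slide": [0,0,0],"jaw": 8},{"rotation": [0,0,0.08],"slide": [0,0,0],"jaw": 8},{"rotation": [0,0,0.06],"slide": [0,0,0],"jaw": 8},{"rotation": [0,0,0],"slide": [0,0,0],"jaw": 8}]'

```text
time_s: 24.35
ee_pos: [0.4846, 0.1728, 0.0751]
tcp_rot: [0.001, 0.593, 0.805, 0.001]
force: [-0.3, -4.8, 3.9]
width: 0.149
grip_force: 59.0
```

```bash
python3 -c "
from go import *
st();delta(W(FX,(-65,-18,73)),down(FX[2]-1.4+np.pi/2))"
```

```text
24.35 [0.4846 0.1728 0.0751] [-0.68  0.48  0.32  2.04 -0.24  0.64  0.09] F [-0.3 -4.8  3.9] T [-1.48 -0.05 -0.07] w 12.8 59.0
rot first [0.003  0.0005 0.0951] then slide mm [ 1.5 -0.4  2.1] | world [-0.0007  0.0014 -0.0021] | slide-only in present frame [ 1.5 -0.3  2.1]
```

apply_moves --rows '[{"rotation": [0,0,0.05],"slide": [0,0,0],"jaw": 8},{"rotation": [0,0,0.05],"slide": [0,0,0],"jaw": 8},{"rotation": [0,0,0],"slide": [0,0,0],"jaw": 8}]'

```text
time_s: 24.65
ee_pos: [0.4846, 0.1728, 0.0751]
tcp_rot: [0.001, 0.633, 0.775, 0.001]
force: [-0.3, -5.1, 4.8]
width: 0.154
grip_force: 59.0
```

```bash
python3 -c "
from go import *
st();delta(W(FX,(-65,-18,73)),down(FX[2]-1.4+np.pi/2))"
```

```text
24.65 [0.4846 0.1728 0.0751] [-0.7   0.49  0.34  2.05 -0.26  0.65  0.02] F [-0.3 -5.1  4.8] T [-1.64 -0.04  0.15] w 13.1 59.0
rot first [ 0.003   0.0004 -0.0038] then slide mm [ 1.5 -0.4  2.1] | world [-0.0007  0.0014 -0.0021] | slide-only in present frame [ 1.5 -0.4  2.1]
```

apply_moves --rows '[{"rotation": [0,0,0.04],"slide": [0,0,0],"jaw": 8},{"rotation": [0,0,0],"slide": [0,0,0],"jaw": 8}]'

```text
time_s: 24.85
ee_pos: [0.4847, 0.1729, 0.0752]
tcp_rot: [0.001, 0.647, 0.763, 0.001]
force: [-1.1, -6.3, 5.1]
width: 0.151
grip_force: 66.6
```

```bash
python3 -c "
from go import *
st();delta(W(FX,(-65,-18,73)),down(FX[2]-1.4+np.pi/2))"
```

```text
24.85 [0.4847 0.1729 0.0752] [-0.71  0.49  0.35  2.05 -0.27  0.65 -0.01] F [-1.1 -6.3  5.1] T [-1.69 -0.11  1.41] w 12.9 66.6
rot first [ 0.0031  0.0007 -0.041 ] then slide mm [ 1.4 -0.4  2.2] | world [-0.0007  0.0013 -0.0022] | slide-only in present frame [ 1.4 -0.5  2.2]
```

Torque jumped to 1.4 N m: hard stop reached. Relieve, release, retreat.

apply_moves --rows '[{"rotation": [0,0,-0.03],"slide": [0,0,0],"jaw": 8},{"rotation": [0,0,0],"slide": [0,0,0],"jaw": 30},{"rotation": [0,0,0],"slide": [0,0,0],"jaw": 45},{"rotation": [0,0,0],"slide": [0,0,0],"jaw": 45},{"rotation": [0,0,0],"slide": [0,0,-15],"jaw": 45},{"rotation": [0,0,0],"slide": [0,0,-30],"jaw": 45},{"rotation": [0,0,0],"slide": [0,0,-40],"jaw": 45},{"rotation": [0,0,0],"slide": [0,0,-40],"jaw": 45},{"rotation": [0,0,0],"slide": [0,-40,0],"jaw": 45},{"rotation": [0,0,0],"slide": [0,-40,0],"jaw": 45},{"rotation": [0,0,0],"slide": [0,0,0],"jaw": 45},{"rotation": [0,0,0],"slide": [0,0,0],"jaw": 45}]'

```text
time_s: 26.05
ee_pos: [0.4047, 0.1589, 0.1996]
tcp_rot: [0.0, 0.635, 0.772, 0.002]
force: [1.0, -1.4, -0.1]
width: 0.531
grip_force: 0.0
```

Run:
```python
from go import *
st()
p,d=read_camera('scene');pt,dt=read_camera('top')
cv2.imwrite('pics/f.png',np.hstack([crop(p,270,140,120,95,4),np.pad(crop(pt,143,150,70,95,4),((0,0),(0,0),(0,0)))]))
C=cloud('scene',d).reshape(-1,3);f=(C-[FX[0],FX[1],0])@Ro.from_euler("z",FX[2]).as_matrix()
m=f[(abs(f[:,1])<.026)&(abs(f[:,0]-.095)<.03)&(f[:,2]<.105)&(f[:,2]>.057)]
c=m.mean(0);v=np.linalg.svd(m-c,full_matrices=False)[2][2];print(len(m),c,v.round(3))
m=f[(abs(f[:,0]-.095)<.015)&(f[:,2]>.06)&(abs(f[:,1])<.06)];print(m.min(0),m.max(0))
Ct=cloud('top',dt).reshape(-1,3);g=(Ct-[FX[0],FX[1],0])@Ro.from_euler("z",FX[2]).as_matrix()
k=g[(g[:,2]>.076)&(g[:,2]<.1)&(abs(g[:,0]+.065)<.04)&(abs(g[:,1]+.018)<.04)]
print(cv2.minAreaRect((k[:,:2]*1000).astype(np.float32)))
```

```text
26.05 [0.4047 0.1589 0.1996] [-0.86  0.17  0.43  2.1  -0.09  0.88 -0.19] F [ 1.  -1.4 -0.1] T [-0.03 -0.03 -0.01] w 45.4 0.0
345 [ 0.1004691  -0.00054642  0.08139341] [ 1.    -0.005 -0.003]
[ 0.08986316 -0.03038535  0.060083  ] [0.10268647 0.03239518 0.11431814]
((-64.61852264404297, -18.004886627197266), (14.263559341430664, 41.623756408691406), 10.144547462463379)
```

View pics/f.png

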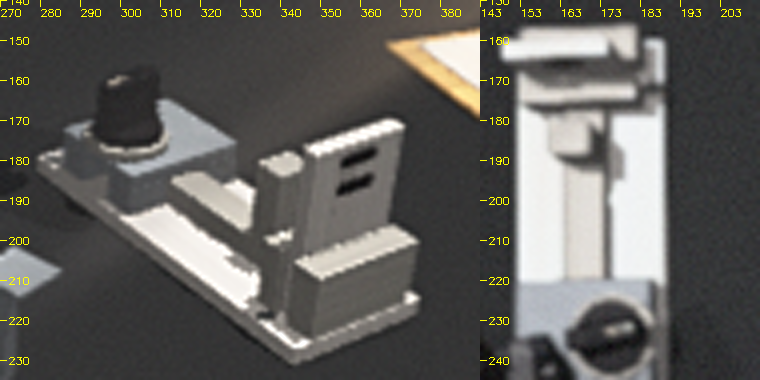

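The picture shows the plate upright between the jaws (scene crop around 345–370, 172–205). The knob bar lies nearly across, at 1.39 rad. The plate's face is square to the jaw and its middle is within 1 mm of centre.

```bash
python3 -c "
from bench import r
print(r.hand_in())"
```

```text
the job is handed in; nothing more can be done
None
```

The plate is clamped upright on its plain edge, slots up, against the fixed jaw and within about 1 mm of its middle. The knob is locked at its stop (about 1.39 rad), and I handed the job in at about 26 s; no verdict was shown.

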